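# Show where the balance tube goes in the centrifuge

### The job

A colleague is about to balance the centrifuge, which has one tube loaded: show how. First point at the one tube in the orange rack that is of the same kind and size as the loaded tube, then point at the empty rotor place, straight across from the loaded tube, where it must go; each time bring the fingertips straight above the cap or the sleeve's mouth, one to four centimetres from it, and hold still there for two seconds. Touch and move nothing at all, and do not bring the fingertips down close to any other tube or rotor place.

Things in the scene. Friction and masses are not known exactly. Their poses are not given: they have to be found in the camera images.
- tube_a_top (a point): Centre of the cap's top face of a 15 mL conical screw-cap tube standing loose and upright in a narrow hole of the rack: clear, 17 mm across, 120 mm long, ribbed blue screw cap 22 mm across and 13 mm high. z is along the tube, up. The cap top is about 124 mm above the bench.
- tube_b_top (a point): Centre of the cap's top face of a small 5 mL capped tube in a narrow hole of the rack, where it has play: clear, 12 mm across, only 79 mm long, blue cap 15 mm across. Cap top about 83 mm above the bench.
- tube_c_top (a point): Centre of the open mouth of a glass test tube without any cap, in a narrow hole of the rack: 16 mm across, 100 mm long, mouth about 104 mm above the bench.
- tube_d_top (a point): Centre of the cap's top face of a fat 50 mL conical screw-cap tube in a wide hole of the rack: 29 mm across, 116 mm long, blue cap 35 mm across. Cap top about 120 mm above the bench.
- tube_e_top (a point): The same on a second fat 50 mL tube, like the first, in another wide hole of the rack.
- loaded_tube_top (a point): Centre of the cap's top face of the one tube already loaded in the rotor: a 15 mL conical screw-cap tube, 17 mm across, 120 mm long, ribbed blue cap 22 mm across. It leans 30 degrees, its cap towards the rotor's axis and 35 mm from it; its cap top is about 157 mm above the bench. z is up.
- rotor (a joint): Angle of the rotor about its upright axis in rad, anticlockwise positive seen from above; it turns freely at a touch and must stay as found.
- lid (a joint): Opening angle of the centrifuge's lid in rad: 0 closed, 2.15 to 2.35 as it now stands, leaning back beyond upright. The lid is a white frame, 270 x 246 mm, 14 mm thick, with a clear window, hinged on the machine's rear edge.
- centrifuge: White bench centrifuge, 300 mm deep, 260 mm wide, its deck 165 mm above the bench, fixed; origin at the centre of its underside. Its own +x points to the hinge at the rear, -x to the grey front panel; it stands side-on, rear roughly to the robot's left. The round bowl in its deck is 226 mm across, its centre (the rotor's axis) 15 mm from the origin along +x. In the bowl an aluminium cone rotor carries six black tube sleeves, 60 degrees apart.
- rack: Orange plastic tube rack, 126 x 222 x 66 mm, fixed; origin at the centre of its underside, its 222 mm length along its own y. Two rows of six narrow holes (34 mm apart) on its -x side, one row of four wide holes on its +x side.
- place_1 (a point): Centre of the mouth of sleeve 1 of the rotor's six sleeves, numbered anticlockwise seen from above, 60 degrees apart, 46 mm from the rotor's axis and 137 mm above the bench, 28 mm below the machine's deck. Mouth 27 mm across outside, 22 mm inside; the sleeve slopes down and outwards from it at 30 degrees from upright. z is up.
- place_2 (a point): The same point of sleeve 2.
- place_3 (a point): The same point of sleeve 3.
- place_4 (a point): The same point of sleeve 4.
- place_5 (a point): The same point of sleeve 5.
- place_6 (a point): The same point of sleeve 6.
- cassette2: A flat white test cassette, 70 x 20 x 5 mm, lying loose on the bench between rack and centrifuge; a bystander. Origin at the underside, in the middle.
- vial: A small amber vial with a blue cap, 17 mm across, 46 mm high, standing on the bench; a bystander. Origin at the underside, in the middle.
- marker: A marker pen, 135 mm long, 14 mm across, lying on the bench; a bystander. Origin at the underside, in the middle.

How it is judged:
On the way, in this order (a step that is already met when the one before it is completed fails the run):
1. pointing at the matching 15 mL tube in the rack: fingertips straight above its cap (grasp point within 14 mm of it sideways and at most 75 mm above it), held for 1.5 s (horizontal distance between the grasp point and tube_a_top below 0.014 m and z of the grasp point in the frame of tube_a_top between 0 and 0.075 m), for 1.5 s.
2. pointing at the empty sleeve straight across from the loaded tube: fingertips straight above its mouth (grasp point within 16 mm sideways and at most 75 mm above it), held for 1.5 s (horizontal distance between the grasp point and place_4 below 0.016 m and z of the grasp point in the frame of place_4 between 0 and 0.075 m), for 1.5 s.
At the end, for the whole second after the job is handed in: After both places have been pointed at in order, every tube of the rack, the cassette, vial and marker on the bench are within 6 mm of where it began, the rotor's places within 3 mm, and the lid still stands open (over 2.1 rad) (distance of each of tube_a_top, tube_b_top, tube_c_top, tube_d_top, tube_e_top, cassette2, vial, marker from where it was at the start of the episode below 0.006 m and distance of each of place_1, place_2, place_3, place_4, place_5, place_6 from where it was at the start of the episode below 0.003 m and value of joint lid above 2.1 rad); the robot touches nothing.
It fails at once if the robot touched something (over 0.3 N) (contact force between any of the fingers, the arm and anything else above 0.3 N).
It fails at once if a tube, or the cassette, vial or marker, was displaced by over 10 mm (distance of any of tube_a_top, tube_b_top, tube_c_top, tube_d_top, tube_e_top, cassette2, vial, marker from where it was at the start of the episode above 0.01 m).
It fails at once if the fingertips came down close over another tube or rotor place (grasp point within 11 mm sideways and less than 45 mm above it) ((horizontal distance between the grasp point and tube_b_top below 0.011 m and z of the grasp point in the frame of tube_b_top below 0.045 m) or (horizontal distance between the grasp point and tube_c_top below 0.011 m and z of the grasp point in the frame of tube_c_top below 0.045 m) or (horizontal distance between the grasp point and tube_d_top below 0.011 m and z of the grasp point in the frame of tube_d_top below 0.045 m) or (horizontal distance between the grasp point and tube_e_top below 0.011 m and z of the grasp point in the frame of tube_e_top below 0.045 m) or (horizontal distance between the grasp point and loaded_tube_top below 0.011 m and z of the grasp point in the frame of loaded_tube_top below 0.045 m) or (horizontal distance between the grasp point and place_1 below 0.011 m and z of the grasp point in the frame of place_1 below 0.045 m) or (horizontal distance between the grasp point and place_2 below 0.011 m and z of the grasp point in the frame of place_2 below 0.045 m) or (horizontal distance between the grasp point and place_3 below 0.011 m and z of the grasp point in the frame of place_3 below 0.045 m) or (horizontal distance between the grasp point and place_5 below 0.011 m and z of the grasp point in the frame of place_5 below 0.045 m) or (horizontal distance between the grasp point and place_6 below 0.011 m and z of the grasp point in the frame of place_6 below 0.045 m)).
It also fails if it takes over 45 s, if anything falls off the work surface, if the arm or the gripper's body presses on something with over 40 N, if the wrist force passes 120 N, or if a joint passes its speed limit or range.

### The arm

A 6-joint arm with a two-finger parallel gripper is mounted at the origin on the work surface. World frame = base frame: x ahead of the robot, y to its left, z up, the work surface at z = 0. Lengths are in m, angles in rad, forces in N, time in s.
With the tool pointing down it reaches from about 0.3 to 0.75 m from the base axis. Payload 8.5 kg.
Tool frame: the origin (TCP) lies at the very end of the fingers, on their centre line; the grasp point (between the pads) lies 19 mm behind it (env.grip_depth is the distance from the TCP to the grasp point, in m); y points along the fingers, x is the direction in which the jaws open and shut, and the axes are right-handed (so a half turn about y gives the same grasp; the last joint's range is limited). The gripper opens to 88 mm and grips with 3 to 60 N. Pads are 18 mm wide; open, the fingers measure 123 mm over their backs; the gripper's body (75 mm by 187 mm) begins 45 mm behind the grasp point.
Start: joints at [-1.506, 0.381, 1.297, -0, 1.464, -0.215], TCP at [0.152, -0.529, 0.239] pointing down, gripper open.
Joint ranges: [-3.11, 3.11], [-0.89, 2.33], [0.22, 2.48], [-1.42, 4.56], [0.17, 2.85], [-2.88, 2.88]. Speed limits (rad/s): [2.39, 2.39, 3.14, 3.14, 3.14, 3.14].

### API

Orientations are given as a rotation vector (axis times angle).
In Python, from rig import env gives the robot as it stands.
- The arm moves only by the tool send_rows, never from a script. Its argument "increments" is a list of rows, each a list of 5 numbers: the shift along the tool's x, y, z in m, then the turn about the tool's y in rad, then the opening, from 0 (shut) to 1 (fully open). A call has 1 to 5 rows; each row is the pose to reach, as a shift and turn from the pose measured when the call began, along the tool's axes at that moment; what a row does not reach only later rows make up. A row lasts 1/8 s, in which the tool goes at most 62.5 mm and 10.7 degrees, less where a joint would pass 70% of its speed; a pose out of reach is approached as far as the arm can. A call with a gripper value outside its range is refused whole. The fingers move at their own pace and stop on an object; "newtons" is the grip in N (left out, the last holds). Time passes only in rows, so rows that repeat a pose let the fingers close. It gives the time, the measured TCP pose, the force and the opening at its end, in the units of the state.
- env.read_state(): the state, without advancing time (a new reading comes with each control period).
- env.grab_frame(name): name is "scene" or "top"; returns (picture, depth): 400x640x3 uint8, red, green, blue; 400x640 float32, m along the optical axis (not along the pixel's ray), 0 where there is no reading.
- env.calibration(name): a dict with "intrinsics" (3x3 intrinsics, pixels), "R" (3x3) and "t" (3): a world point X has camera coordinates R X + t. Camera axes: x right, y down, z forward; pixel columns grow to the right and rows downward; lengths in m; the calibration is good to about 2 mm. A picture is of the moment at which its call begins. calibration takes no time and is no camera call.
- env.job_done(): hands the job in, once; it reports no verdict.
Trained networks look in the newest picture that a camera, given by its name, has taken for a name from the list of things; names that differ only in an ending like _2 or _b are one class to them, and where a whole thing is asked for, a point or a joint stands for the part that bears it (a point fixed in the world has none). Each returns a list of dicts, best first, with "p" (0 to 1); they miss things now and then, are a little off and sometimes report something else, mostly with a low value. They report only what shows in the picture. A call takes as long as a camera call.
- env.look_for(camera, label): "extent" ([left, top, width, height] in pixels, round what is visible of it).
The state is a dict: "time": time; "joint_pos": joint angles; "qvel": joint speeds; "joint_efforts": joint torques, N m; "position": TCP position; "orientation": TCP orientation; "wrist_force": force on the tool from outside, world axes, zero at the start; "moment": the same for the moment, N m; "finger_gap": finger opening in m.
Only numpy, scipy, OpenCV 4.12 (cv2) and the standard library are available. Lean on these libraries where they do the work, as an engineer would, in place of code of your own. Each camera call takes 0.05 s, during which the arm holds its last target.

## Working session

There is one attempt and no reset: what is moved stays moved. The work goes in short steps, Python scripts to look and compute and a tool call to move; the robot and the scene stay as the last step left them, time stands still between calls to the robot, and variables do not carry over. Pictures are saved under pics/ and viewed, and the job is handed in when it is done.

Besides the shell and the picture viewer there is one more tool, called as name(argument=value, ...), one argument or row to a line, values as JSON. send_rows: Moves the arm, as the interface text tells. Its arguments: {"type":"object","properties":{"increments":{"type":"array"},"newtons":{"type":"number"}},"required":["increments"]}

```bash
mkdir -p pics; ls
python3 - <<'E'
from rig import env
import cv2,numpy as np
print(env.read_state())
for n in("scene","top"):
    p,d=env.grab_frame(n); cv2.imwrite(f"pics/{n}0.png",p[:,:,::-1]); np.save(f"pics/{n}d.npy",d)
    print(n,env.calibration(n))
for n in("scene","top"):
  for l in("tube_a_top","loaded_tube_top","place_1","rotor","rack"):
    print(n,l,[(np.round(r["extent"]).tolist(),round(r["p"],2)) for r in env.look_for(n,l)][:8])
E
```

```text
pics
{'time': 0.0, 'joint_pos': array([-1.50630472e+00,  3.81168349e-01,  1.29820910e+00, -8.32699318e-06,
        1.46359559e+00, -2.15312739e-01]), 'qvel': array([ 0.00085669,  0.000406  , -0.00117051,  0.00059281, -0.00145653,
       -0.00090063]), 'joint_efforts': array([ 4.71370622e-04, -4.37929916e+01, -2.24558491e+01,  7.13903527e-02,
        3.52021318e-02, -1.11412417e-04]), 'position': array([ 0.15186365, -0.52834221,  0.23817004]), 'orientation': array([-1.32759509,  1.00124532, -0.9997385 ]), 'wrist_force': array([-0.50799488,  0.48897407, -0.25861726]), 'moment': array([-0.02798189,  0.00057868,  0.00336297]), 'finger_gap': 0.08792572631370117}
scene {'intrinsics': array([[434.49227649,   0.        , 319.52934356],
       [  0.        , 434.49227649, 193.8067292 ],
       [  0.        ,   0.        ,   1.        ]]), 'R': array([[-0.49747437,  0.86744015, -0.00817549],
       [ 0.58162078,  0.32653587, -0.7450447 ],
       [-0.64361209, -0.37539567, -0.66696444]]), 't': array([ 0.26071549, -0.21924122,  1.59664997])}
top {'intrinsics': array([[400.46538187,   0.        ,
[... 209 characters left out ...]
 -1.14160138e-02, -7.26444913e-02],
       [ 7.26496353e-02, -3.59930946e-05, -9.97357523e-01]]), 't': array([-0.00243629,  0.50665207,  1.20816681])}
scene tube_a_top []
scene loaded_tube_top [([400.0, 213.0, 73.0, 49.0], 0.9)]
scene place_1 [([401.0, 212.0, 72.0, 51.0], 0.81)]
scene rotor [([398.0, 216.0, 70.0, 47.0], 0.62)]
scene rack [([214.0, 160.0, 82.0, 68.0], 0.62), ([399.0, 211.0, 73.0, 51.0], 0.15)]
top tube_a_top []
top loaded_tube_top [([172.0, 164.0, 66.0, 61.0], 0.9)]
top place_1 [([172.0, 164.0, 65.0, 62.0], 0.84)]
top rotor [([174.0, 167.0, 63.0, 60.0], 0.61)]
top rack [([350.0, 169.0, 81.0, 57.0], 0.56), ([14.0, 89.0, 265.0, 169.0], 0.38), ([172.0, 166.0, 65.0, 63.0], 0.22)]
```

View pics/top0.png

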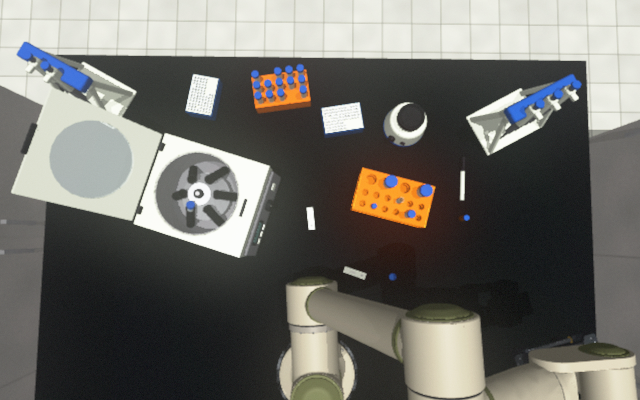

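View pics/scene0.png

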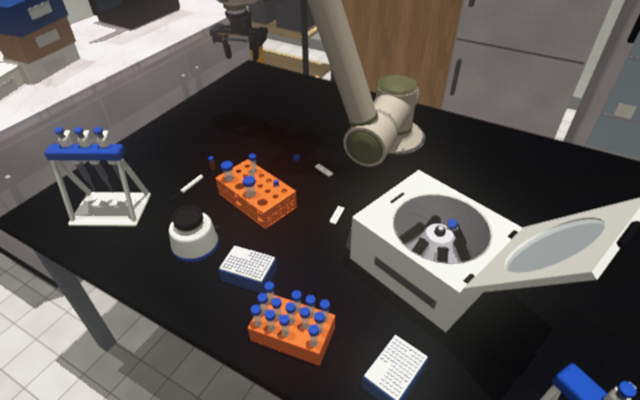

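Run:
```python
import cv2
a=cv2.imread('pics/top0.png')
cv2.imwrite('pics/topr.png',cv2.resize(a[155:240,340:440],None,fx=7,fy=7,interpolation=cv2.INTER_CUBIC))
cv2.imwrite('pics/topc.png',cv2.resize(a[150:240,155:255],None,fx=6,fy=6,interpolation=cv2.INTER_CUBIC))
a=cv2.imread('pics/scene0.png')
cv2.imwrite('pics/scr.png',cv2.resize(a[150:240,200:310],None,fx=6,fy=6,interpolation=cv2.INTER_CUBIC))
cv2.imwrite('pics/scc.png',cv2.resize(a[190:280,380:490],None,fx=6,fy=6,interpolation=cv2.INTER_CUBIC))
```

```text
(no output)
```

View pics/topr.png

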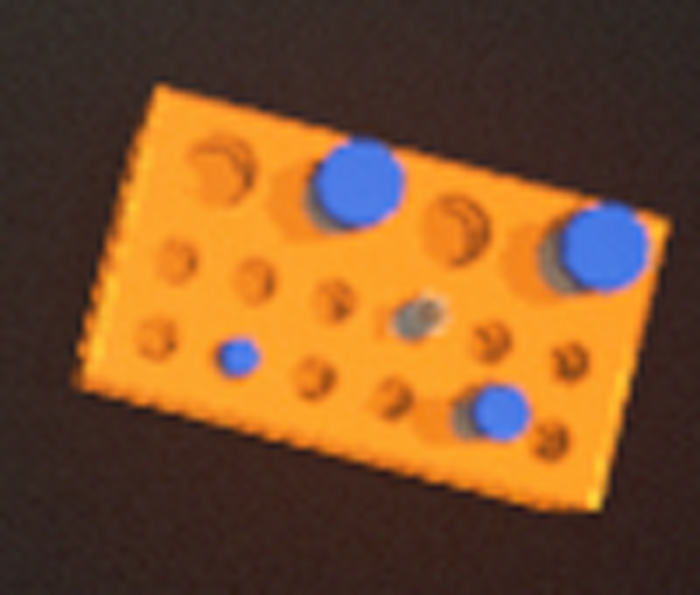

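View pics/topc.png

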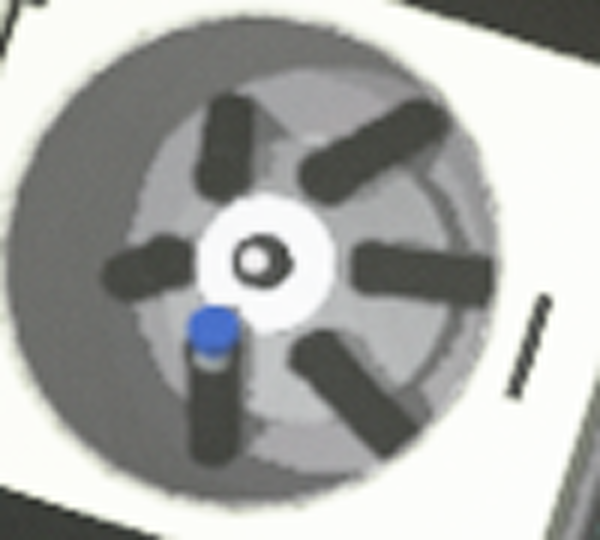

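View pics/scr.png

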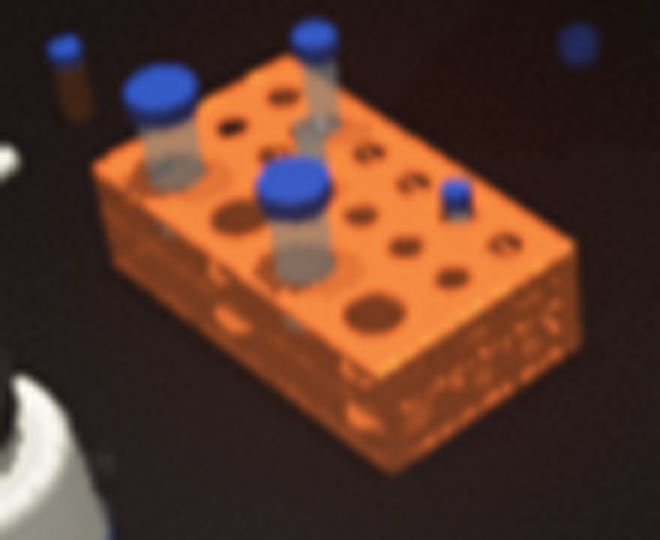

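View pics/scc.png

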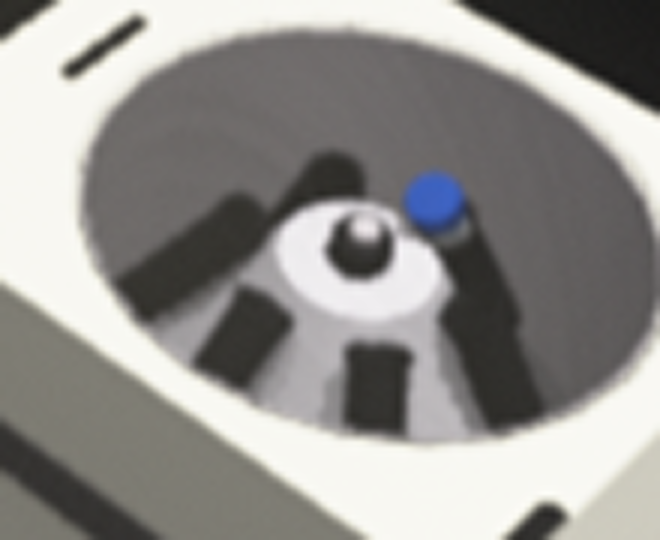

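```bash
cat > h.py <<'E'
from rig import env
import cv2,numpy as np
from scipy.spatial.transform import Rotation as Ro
def ray(n,uv,z):
    c=env.calibration(n);K,R,t=c["intrinsics"],c["R"],c["t"]
    o=-R.T@t; d=R.T@np.linalg.inv(K)@np.array([uv[0],uv[1],1]); return o+d*(z-o[2])/d[2]
def proj(n,X):
    c=env.calibration(n); q=c["intrinsics"]@(c["R"]@X+c["t"]); return q[:2]/q[2]
def delta(X):
    s=env.read_state(); R=Ro.from_rotvec(s["orientation"]).as_matrix(); return R.T@(np.array(X)-s["position"]),R
E
python3 - <<'E'
from h import *
np.set_printoptions(precision=4,suppress=True)
im={n:cv2.imread(f'pics/{n}0.png') for n in("top","scene")}; D={n:np.load(f'pics/{n}d.npy') for n in im}
for n,boxes in (("top",[(340,155,440,240),(155,150,255,240)]),("scene",[(200,150,310,240),(380,190,490,280)])):
  for b in boxes:
    hsv=cv2.cvtColor(im[n],cv2.COLOR_BGR2HSV); m=cv2.inRange(hsv,(105,140,90),(125,255,255))
    mm=np.zeros_like(m); mm[b[1]:b[3],b[0]:b[2]]=m[b[1]:b[3],b[0]:b[2]]
    k,L,S,C=cv2.connectedComponentsWithStats(mm)
    for i in range(1,k):
      if S[i,4]<6: continue
      d=np.median(D[n][L==i]); c=env.calibration(n)
      p=c["R"].T@(d*np.linalg.inv(c["intrinsics"])@np.array([*C[i],1])-c["t"])
      print(n,C[i],S[i,4],"3d",p,"z.124",ray(n,C[i],.124),"z.157",ray(n,C[i],.155))
# bowl rim: white deck hole in top
g=im["top"]; w=(g.min(2)>200).astype(np.uint8)
w=np.zeros_like(w)|w
cs,h=cv2.findContours(w,cv2.RETR_CCOMP,cv2.CHAIN_APPROX_NONE)
for c in cs:
  if 2000<cv2.contourArea(c)<8000:
    e=cv2.fitEllipse(c); print("ellipse",e,ray("top",e[0],.165))
# scene
g=im["scene"]; w=(g.min(2)>190).astype(np.uint8)
cs,h=cv2.findContours(w,cv2.RETR_CCOMP,cv2.CHAIN_APPROX_NONE)
for c in cs:
  x,y,ww,hh=cv2.boundingRect(c)
  if 2000<cv2.contourArea(c)<9000 and x>380 and x<400: e=cv2.fitEllipse(c); print("sc ellipse",e,ray("scene",e[0],.165))
for uv in [(155+262/6,150+262/6)]: print("hub",ray("top",uv,.16))
print("mouth direct",ray("top",(155+325/6,150+177/6),.137))
print(delta([0,0,0])[1])
E
```

```text
top [390.8224 180.6542] 107 3d [ 0.5737 -0.2044  0.1195] z.124 [ 0.5731 -0.2036  0.124 ] z.157 [ 0.5688 -0.1978  0.155 ]
top [425.8208 189.8679] 106 3d [ 0.5487 -0.3031  0.1193] z.124 [ 0.5482 -0.3018  0.124 ] z.157 [ 0.5445 -0.2933  0.155 ]
top [373.6154 205.3846] 13 3d [ 0.506  -0.1612  0.0819] z.124 [ 0.5028 -0.1553  0.124 ] z.157 [ 0.5004 -0.1509  0.155 ]
top [411.  213.5] 38 3d [ 0.4812 -0.2599  0.1237] z.124 [ 0.4812 -0.2598  0.124 ] z.157 [ 0.4795 -0.2525  0.155 ]
top [190.0465 204.2791] 43 3d [0.4976 0.3482 0.1565] z.124 [0.5    0.3585 0.124 ] z.157 [0.4977 0.3487 0.155 ]
scene [251.973  155.7297] 37 3d [ 0.4824 -0.2558  0.1231] z.124 [ 0.4833 -0.255   0.124 ] z.157 [ 0.5152 -0.2272  0.155 ]
scene [210.25 157.55] 20 3d [ 0.4759 -0.4409  0.0438] z.124 [ 0.5513 -0.3583  0.124 ] z.157 [ 0.5805 -0.3263  0.155 ]
scene [226.1685 164.7191] 89 3d [ 0.5509 -0.2993  0.1192] z.124 [ 0.5554 -0.2947  0.124 ] z.157 [ 0.5844 -0.2653  0.155 ]
scene [248.4928 180.3478] 69 3d [ 0.5767 -0.1987  0.1196] z.124 [ 0.5807 -0.1951  0.124 ] z.157 [ 0.6087 -0.1696  0.155 ]
scene [275.7143 182.    ] 7 3d [ 0.5091 -0.1558  0.0813] z.124 [ 0.5494 -0.1247  0.124 ] z.157 [ 0.5786 -0.102   0.155 ]
scene [451.9077 223.0923] 65 3d [0.4996 0.3523 0.1561] z.124 [0.4658 0.3483 0.124 ] z.157 [0.4984 0.3521 0.155 ]
ellipse ((196.31581115722656, 193.08419799804688), (82.96639251708984, 85.2538833618164), 51.42969512939453) [0.5275 0.3296 0.165 ]
ellipse ((90.14810180664062, 159.03285217285156), (79.26493072509766, 84.07633972167969), 98.32334899902344) [0.6172 0.6212 0.165 ]
sc ellipse ((441.7712707519531, 228.78611755371094), (68.1275634765625, 101.06253814697266), 104.35311126708984) [0.5385 0.3384 0.165 ]
hub [0.5265 0.3247 0.16  ]
mouth direct [0.5687 0.3037 0.137 ]
[[ 0.2762  0.      0.9611]
 [-0.9611 -0.      0.2762]
 [ 0.     -1.      0.    ]]
```

Matching tube A is the blue cap at top (411, 213.5), at world (0.482, -0.258). The loaded cap at (190, 204) is 36 mm from the bowl centre, where 35 mm is expected. The sleeve across from it is near (0.566, 0.304). I'm starting the move high, towards tube A.

send_rows(
  increments=[
    [-0.015,0,0.035,0,0.8],
    [-0.035,0,0.08,0,0.6],
    [-0.055,0,0.13,0,0.4],
    [-0.075,0,0.18,0,0.3],
    [-0.095,0,0.225,0,0.3],
  ],
)

```text
time: 1.23
position: [0.3432, -0.3739, 0.2389]
orientation: [-1.329, 1.0, -1.001]
wrist_force: [0.2, 0.4, -0.0]
finger_gap: 0.0401
```

```bash
python3 -c "
from h import *
s=env.read_state();print(s['time'],s['position'],s['joint_pos'],s['finger_gap'],delta([.482,-.258,.238])[0])"
```

```text
1.225 [ 0.34319064 -0.3738801   0.23887628] [-1.06185807e+00  3.05840190e-01  1.41211891e+00  8.99769035e-05
  1.42326488e+00  2.28900930e-01] 0.0401326594303541 [-0.07300276  0.00087972  0.16542922]
```

send_rows(
  increments=[
    [-0.02,0,0.045,0,0.3],
    [-0.04,0,0.09,0,0.3],
    [-0.06,0,0.135,0,0.3],
    [-0.073,0,0.165,0,0.3],
    [-0.073,0,0.165,0,0.3],
  ],
)

```text
time: 1.85
position: [0.4826, -0.2569, 0.2387]
orientation: [-1.33, 0.998, -0.998]
wrist_force: [-1.1, 0.1, 0.4]
finger_gap: 0.0263
```

Run:
```python
from h import *
for n in("scene","top"):
    p,d=env.grab_frame(n); cv2.imwrite(f"pics/{n}1.png",p[:,:,::-1])
a=cv2.imread('pics/scene1.png'); cv2.imwrite('pics/sc1.png',cv2.resize(a[60:260,150:350],None,fx=3,fy=3))
print(delta([.482,-.258,.154])[0])
```

```text
[-0.00015561  0.08477672  0.00086934]
```

View pics/sc1.png

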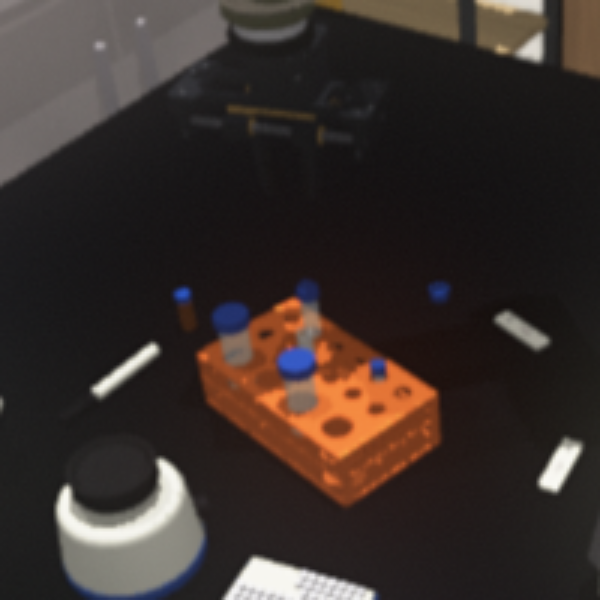

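The picture shows the fingers (tips around scene px 245, 123) hanging in line above tube A's cap (252, 157). I'm lowering now.

send_rows(
  increments=[
    [0,0.025,0.001,0,0.3],
    [0,0.05,0.001,0,0.3],
    [0,0.07,0.001,0,0.3],
    [0,0.083,0.001,0,0.3],
    [0,0.085,0.001,0,0.3],
  ],
)

```text
time: 2.58
position: [0.4816, -0.2587, 0.1534]
orientation: [-1.329, 1.002, -1.0]
wrist_force: [-0.4, 0.2, 0.1]
finger_gap: 0.0263
```

Run:
```python
from h import *
for n in("scene","top"):
    p,d=env.grab_frame(n); cv2.imwrite(f"pics/{n}2.png",p[:,:,::-1])
a=cv2.imread('pics/scene2.png'); cv2.imwrite('pics/sc2.png',cv2.resize(a[100:230,190:320],None,fx=4.5,fy=4.5))
s=env.read_state();print(s['time'],s['position'],s['wrist_force'],proj("scene",s['position']))
```

```text
2.675 [ 0.48212451 -0.25857912  0.15421044] [-1.17370271  0.04304889  0.3273309 ] [250.07800244 146.93057574]
```

View pics/sc2.png

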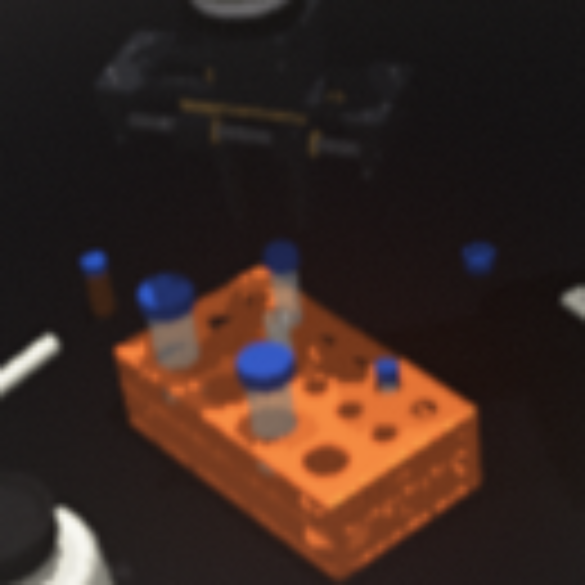

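The fingers sit right above tube A's cap (scene px 252, 157), 30 mm clear of it and touching nothing. Holding now.

send_rows(
  increments=[
    [0,0,0,0,0.3],
    [0,0,0,0,0.3],
    [0,0,0,0,0.3],
    [0,0,0,0,0.3],
    [0,0,0,0,0.3],
  ],
)

```text
time: 3.3
position: [0.4821, -0.2586, 0.1543]
orientation: [-1.329, 1.0, -1.001]
wrist_force: [0.4, -0.6, 0.2]
finger_gap: 0.0263
```

send_rows(
  increments=[
    [0,0,0,0,0.3],
    [0,0,0,0,0.3],
    [0,0,0,0,0.3],
    [0,0,0,0,0.3],
    [0,0,0,0,0.3],
  ],
)

```text
time: 3.92
position: [0.4821, -0.2586, 0.1542]
orientation: [-1.329, 1.0, -1.001]
wrist_force: [-0.2, -0.0, -0.4]
finger_gap: 0.0265
```

send_rows(
  increments=[
    [0,0,0,0,0.3],
    [0,0,0,0,0.3],
    [0,0,0,0,0.3],
    [0,0,0,0,0.3],
    [0,0,0,0,0.3],
  ],
)

```text
time: 4.55
position: [0.4821, -0.2586, 0.1542]
orientation: [-1.329, 1.0, -1.001]
wrist_force: [0.6, -0.2, -0.1]
finger_gap: 0.0263
```

send_rows(
  increments=[
    [0,0,0,0,0.3],
    [0,0,0,0,0.3],
    [0,0,0,0,0.3],
    [0,0,0,0,0.3],
    [0,0,0,0,0.3],
  ],
)

```text
time: 5.18
position: [0.4821, -0.2586, 0.1542]
orientation: [-1.329, 1.0, -1.001]
wrist_force: [0.2, -0.4, 0.7]
finger_gap: 0.0266
```

send_rows(
  increments=[
    [0,-0.03,0,0,0.3],
    [0,-0.06,0,0,0.3],
    [0,-0.09,0,0,0.3],
    [0,-0.115,0,0,0.3],
    [0,-0.115,0,0,0.3],
  ],
)

```text
time: 5.8
position: [0.4825, -0.2588, 0.2706]
orientation: [-1.329, 0.997, -1.004]
wrist_force: [0.0, 0.1, 0.1]
finger_gap: 0.0267
```

```bash
python3 -c "
from h import *
s=env.read_state();print(s['time'],s['position'],s['joint_pos'],delta([.566,.304,.27])[0])"
```

```text
5.8 [ 0.48249215 -0.25877763  0.27057323] [-7.08376270e-01  3.53784897e-01  1.24648055e+00 -4.42465008e-04
  1.53699469e+00  5.82547559e-01] [-0.51780867 -0.00095136  0.23572406]
```

send_rows(
  increments=[
    [-0.045,0,0.02,0,0.3],
    [-0.1,0,0.045,0,0.3],
    [-0.155,0,0.07,0,0.3],
    [-0.21,0,0.095,0,0.3],
    [-0.26,0,0.118,0,0.3],
  ],
)

```text
time: 6.42
position: [0.5237, 0.0258, 0.2684]
orientation: [-1.33, 0.999, -1.003]
wrist_force: [-1.0, -0.2, -0.2]
finger_gap: 0.0266
```

```bash
python3 -c "
from h import *
s=env.read_state();print(s['time'],s['position'],s['joint_pos'],delta([.566,.304,.27])[0])"
```

```text
6.425 [0.52368875 0.02579547 0.26837675] [-0.17555634  0.31467391  1.31184444 -0.00254606  1.51355876  1.11527614] [-0.25565851 -0.00234882  0.11757484]
```

send_rows(
  increments=[
    [-0.055,0,0.025,0,0.3],
    [-0.11,0,0.05,0,0.3],
    [-0.165,0,0.076,0,0.3],
    [-0.215,0,0.099,0,0.3],
    [-0.256,-0.002,0.118,0,0.3],
  ],
)

```text
time: 7.05
position: [0.5659, 0.3066, 0.2676]
orientation: [-1.333, 0.999, -1.001]
wrist_force: [-0.3, 0.0, -0.1]
finger_gap: 0.0264
```

send_rows(
  increments=[
    [0,0,0,0,0.3],
    [0,0,0,0,0.3],
  ],
)

```text
time: 7.3
position: [0.5656, 0.3061, 0.2661]
orientation: [-1.335, 1.001, -1.0]
wrist_force: [0.3, -0.1, 0.0]
finger_gap: 0.0265
```

Run:
```python
from h import *
for n in("scene","top"):
    p,d=env.grab_frame(n); cv2.imwrite(f"pics/{n}3.png",p[:,:,::-1])
s=env.read_state();print(s['time'],s['position'],s['joint_pos'],delta([.566,.304,.174])[0])
```

```text
7.4 [0.56595818 0.30536307 0.26715625] [ 0.31229078  0.53807035  0.95117097 -0.00317585  1.65584683  1.60308597] [ 1.01639345e-03  9.31606867e-02 -2.02469049e-05]
```

View pics/scene3.png

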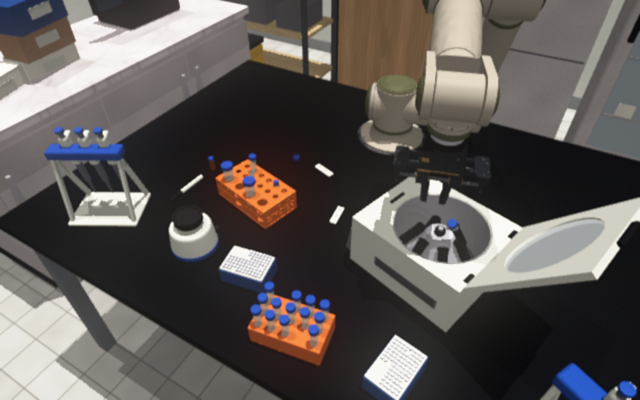

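View pics/top3.png

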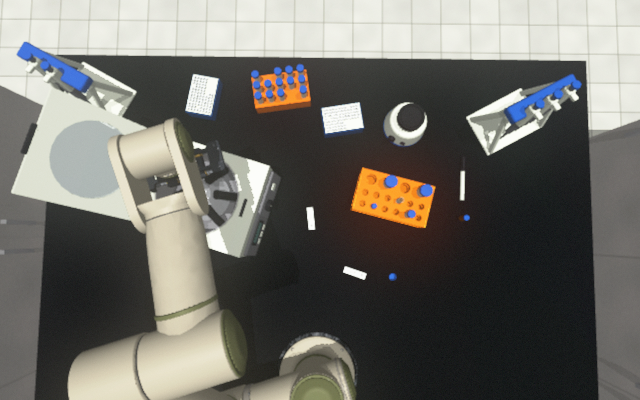

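The gripper is above the bowl with the lid well clear behind it. The sleeve opposite the loaded tube lies under the fingertips, so I'm lowering there.

send_rows(
  increments=[
    [0.001,0.025,0,0,0.3],
    [0.001,0.05,0,0,0.3],
    [0.001,0.072,0,0,0.3],
    [0.001,0.088,0,0,0.3],
    [0.001,0.093,0,0,0.3],
  ],
)

```text
time: 8.02
position: [0.566, 0.3033, 0.1735]
orientation: [-1.334, 1.002, -1.002]
wrist_force: [0.1, -0.4, 0.4]
finger_gap: 0.0263
```

send_rows(
  increments=[
    [0,0,0,0,0.3],
    [0,0,0,0,0.3],
  ],
)

```text
time: 8.28
position: [0.5663, 0.3033, 0.1743]
orientation: [-1.333, 1.001, -1.003]
wrist_force: [-0.4, -0.3, 0.6]
finger_gap: 0.0267
```

Run:
```python
from h import *
p,d=env.grab_frame("scene"); cv2.imwrite('pics/sc4.png',cv2.resize(p[130:290,360:520,::-1],None,fx=3.7,fy=3.7))
s=env.read_state();print(s['time'],s['position'],delta([.566,.304,.174])[0],proj("scene",s['position']))
```

```text
8.325 [0.56622618 0.30339354 0.17429763] [-6.46254157e-04  2.95668644e-04 -4.96646753e-05] [423.93096325 228.18926923]
```

View pics/sc4.png

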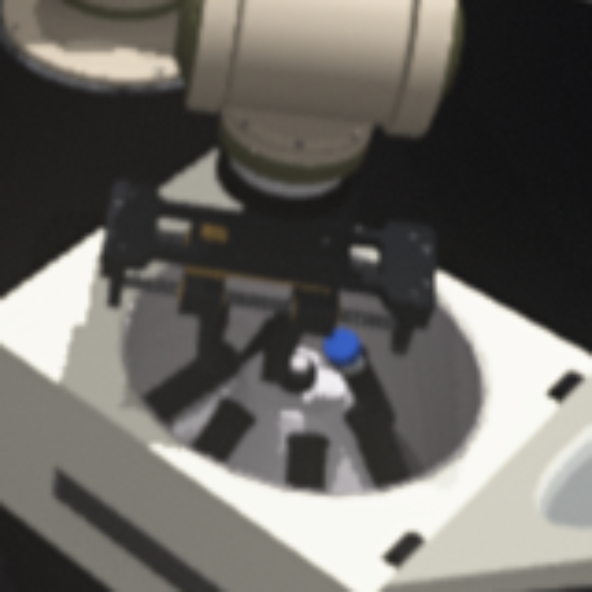

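The fingertips (scene px 424, 228) stand over the mouth of the sleeve opposite the loaded tube (about 423, 240), 37 mm above it. Holding now.

send_rows(
  increments=[
    [0,0,0,0,0.3],
    [0,0,0,0,0.3],
    [0,0,0,0,0.3],
    [0,0,0,0,0.3],
    [0,0,0,0,0.3],
  ],
)

```text
time: 8.95
position: [0.5662, 0.3034, 0.1743]
orientation: [-1.333, 1.001, -1.003]
wrist_force: [-0.1, -0.4, -0.6]
finger_gap: 0.0264
```

send_rows(
  increments=[
    [0,0,0,0,0.3],
    [0,0,0,0,0.3],
    [0,0,0,0,0.3],
    [0,0,0,0,0.3],
    [0,0,0,0,0.3],
  ],
)

```text
time: 9.57
position: [0.5662, 0.3034, 0.1743]
orientation: [-1.333, 1.001, -1.003]
wrist_force: [-0.0, -0.2, -0.2]
finger_gap: 0.0266
```

send_rows(
  increments=[
    [0,0,0,0,0.3],
    [0,0,0,0,0.3],
    [0,0,0,0,0.3],
    [0,0,0,0,0.3],
    [0,0,0,0,0.3],
  ],
)

```text
time: 10.2
position: [0.5662, 0.3034, 0.1743]
orientation: [-1.333, 1.001, -1.003]
wrist_force: [0.2, -0.4, 0.2]
finger_gap: 0.0266
```

send_rows(
  increments=[
    [0,0,0,0,0.3],
    [0,0,0,0,0.3],
    [0,0,0,0,0.3],
    [0,0,0,0,0.3],
    [0,0,0,0,0.3],
  ],
)

```text
time: 10.82
position: [0.5662, 0.3034, 0.1743]
orientation: [-1.333, 1.001, -1.003]
wrist_force: [-0.7, 0.6, -0.3]
finger_gap: 0.0262
```

send_rows(
  increments=[
    [0,-0.03,0,0,0.3],
    [0,-0.06,0,0,0.3],
    [0,-0.09,0,0,0.3],
    [0,-0.11,0,0,0.3],
    [0,-0.11,0,0,0.3],
  ],
)

```text
time: 11.45
position: [0.5668, 0.304, 0.2856]
orientation: [-1.33, 1.0, -1.004]
wrist_force: [-0.5, 0.5, -0.7]
finger_gap: 0.0262
```

Run:
```python
from h import *
p,d=env.grab_frame("scene"); q=p[:,:,::-1]; cv2.imwrite('pics/sc5.png',q)
o=cv2.imread('pics/scene0.png')
for im in(o,q):
  m=cv2.inRange(cv2.cvtColor(np.ascontiguousarray(im),cv2.COLOR_BGR2HSV),(105,140,90),(125,255,255)); k,L,S,C=cv2.connectedComponentsWithStats(m)
  print([C[i].round(1).tolist() for i in range(1,k) if S[i,4]>5 and 200<C[i][0]<470 and 140<C[i][1]<235])
s=env.read_state();print(s['time'],s['position'],s['wrist_force'])
```

```text
[[252.0, 155.7], [210.2, 157.6], [226.2, 164.7], [248.5, 180.3], [275.7, 182.0], [451.9, 223.1]]
[[252.0, 155.8], [295.9, 156.7], [210.3, 157.8], [226.2, 164.7], [248.5, 180.3], [275.7, 182.0], [452.0, 223.1]]
11.5 [0.56642744 0.30382588 0.28411088] [ 0.4658562  -0.4886804  -0.54652455]
```

View pics/sc5.png

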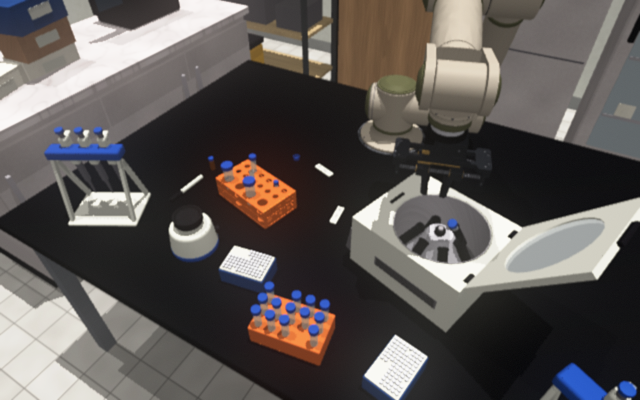

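The arm is clear. All the caps, including the loaded one at (452, 223), are within 0.2 px of where they started. Handing the job in.

```bash
python3 -c "
from rig import env
print(env.job_done())"
```

```text
the job is handed in; nothing more can be done
None
```

I pointed at both places in order and handed the job in at about 11.5 s; no verdict was reported.

- **Matching tube:** I held the fingertips over the 15 mL tube in the rack for about 2.5 s. They were 30 mm above its cap, at (0.482, -0.258).
- **Empty sleeve:** I held them over the rotor sleeve straight across from the loaded tube for about 2.5 s. They were 37 mm above its mouth, at (0.566, 0.303).

**Last checks:** In the final scene picture, every rack cap and the loaded tube's cap were within 0.2 px of their starting positions, so the rotor had not turned. The lid looked unmoved, and the cassette and marker appeared in place by eye. Wrist force stayed at noise level, about 1 N; that is too coarse to confirm the 0.3 N touch limit on its own.

**Disagreements:**
- The two cameras differed by 4–5 mm on the position of tube A's cap.
- Two ways of estimating the sleeve mouth also differed by about 4 mm.
- The scene camera's bowl-rim fit was about 14 mm off the top camera's. I left it out because the top camera's fit matched the given 35 mm cap-to-axis distance.
- The finder network returned nothing for tube A, so I found its cap by colour and checked it against its known height and size.

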